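# Fit the flat bulb in the bayonet lamp and hold it down for the switch test

### The arm

A 6-joint arm with a two-finger parallel gripper is mounted at the origin on the work surface; the furniture and walls round the work are solid. World frame = base frame: x ahead of the robot, y to its left, z up, the work surface at z = 0. Lengths are in mm, angles in rad, forces in N, time in s.
With the tool pointing down it reaches from about 250 to 725 mm from the base axis. Payload 9.7 kg.
Tool frame: the origin (TCP) lies on the centre line of the jaws, within the pads' length; the fingertips stand 8 mm ahead of it and the grasp point (between the pads) lies 11 mm behind it; z points along the fingers, y is the line along which they close (so a half turn about z gives the same grasp; the last joint's range is limited). The gripper opens to 85 mm and grips with 20 to 120 N. Pads are 22 mm wide; open, the fingers measure 114 mm over their backs; the gripper's body (76 mm by 85 mm) begins 54 mm behind the grasp point. The pads swing forward as they close: fully open they stand 13 mm farther back than shut.
Start: joints at [-1.333, 0.087, 0.176, 1.66, 0, 1.571], TCP at [129.558, -534.52, 239.284] pointing down, gripper open.
Joint ranges: [-3.13, 3.13], [-0.85, 1.81], [-1.15, 1.24], [-2.2, 2.28], [-1.44, 1.52], [-3.14, 3.14]. Speed limits (rad/s): [2.22, 2.22, 2.57, 3.14, 3.14, 3.14].

### API

Orientations are given as a rotation vector (axis times angle).
In Python, from plant import env gives the robot as it stands.
- The arm moves only by the tool apply_moves, never from a script. Its argument "rows" is a list of rows, each an object of numbers: "dx", "dy", "dz": the shift along the world's x, y, z normalised to -1 to 1, where 1 is 30 cm; "wx", "wy", "wz": the turn, a rotation vector about the world's x, y, z normalised to -1 to 1, where 1 is 180 degrees. A call has exactly 8 rows; each row is the pose to reach, as a shift and turn from the pose commanded when the call began, turning the shorter way round; what a row does not reach only later rows make up. A row lasts 1/8 s, in which the tool goes at most 62.5 mm and 10.7 degrees, less where a joint would pass 70% of its speed; a pose out of reach is approached as far as the arm can. A call with a number of a shift or a turn outside -1 to 1 is refused whole. A call with a gripper value outside its range is refused whole. "fingers" is the opening, from -1 (shut) to 1 (fully open), so that 0 is half open, set as the call begins (left out, the last holds). The fingers move at their own pace and stop on an object; "grip_force" is the grip in N (left out, the last holds). Time passes only in rows, so rows that repeat a pose let the fingers close, or fill a call up. It gives the time, the measured TCP pose, the force, the opening and the grip force at its end, in the units of the state.
- env.get_obs(): the state, without advancing time (a new reading comes with each control period).
- env.camera(name): name is "side" or "top" or "wrist"; returns the picture (384x512x3 uint8, red, green, blue); there is no depth.
- env.camera_model(name): a dict with "intrinsics" (3x3 intrinsics, pixels), "position" and "attitude" of the camera in the world. Camera axes: x right, y down, z forward; pixel columns grow to the right and rows downward; lengths in mm; the calibration is good to about 2 mm. The wrist camera is an equidistant fisheye: a pixel r from the principal point sees the ray r / f radians off the axis. A picture is of the moment at which its call begins: read the wrist's pose just before it. camera_model takes no time and is no camera call; for the wrist camera it gives the pose at the moment of the call.
- env.job_done(): hands the job in; it is judged then, once.
The state is a dict: "time": time; "joint_pos": joint angles; "qd": joint speeds; "effort": joint torques, N m; "tcp_pos": TCP position; "orientation": TCP orientation; "ft_force": force on the tool from outside, world axes, zero at the start; "moment": the same for the moment, N m; "width": opening from 0.0 (shut) to 1.0 (fully open); "grasp_force": force on a finger pad.
Only numpy, scipy, OpenCV 4.12 (cv2) and the standard library are available. Lean on these libraries where they do the work, as an engineer would, in place of code of your own. Each camera call takes 0.05 s, during which the arm holds its last target. There are 200 camera calls.

### The job

The little wooden table lamp on the right of the desk needs its new bulb: take the flat white bulb out of its carton, set its two pins into the two entry slots of the brass bayonet holder, push it right down against the spring and turn it a quarter turn clockwise, seen from above. Do not let go or ease off: finish with the bulb still gripped and pressed fully down at the end of its turn, so that I can try the switch with the contacts firmly made. Do not shove the lamp about, and leave the candle standing where it is.

Things in the scene. Friction and masses are not known exactly. Their poses are not given: they have to be found in the camera images.
- bulb: flat white LED bulb, 70 g, upright, cap down in its carton. Origin: centre of the cap's lower end; z up through the bulb. Flat body 56 wide (x), 22 thick (y), z = 42 to 112 mm: grasp it across the 22 mm. Round neck 25 dia below it. Metal cap 22 dia, z = 0 to 26, with two pins 3 mm dia at z = 8 mm, pointing to +x and -x (in the plane of the flat body), 29 mm over their tips
- lamp: table lamp, 1.8 kg, loose: wooden puck 96 dia, 50 high, with upright brass lampholder (34 dia) on its axis. Origin: centre of underside, z up. White push switch on the puck at -x. Holder has two alike L-shaped slots 5 mm wide, open at the rim at +x and -x (in line with the switch), going 14 mm straight down, then level, 90 deg clockwise from above, to a notch 3 mm up where the pins would rise if eased off
- lamp_mouth (a point): centre of the holder's mouth, at its rim, 80 mm above the desk, axes as the lamp. Bore 25 dia, slightly flared. The bulb's cap end is 20.5 mm below this point when pressed fully down (15.5 if let rise into the notches). The slots stop the turn at about 96 deg. Pins not over the entries rest on the rim: cap end about 6.5 mm below this point
- lamp_plunger (a joint): sprung contact block in the holder, m pressed down: 0 free, 0.012 when the bulb is fully down (about 0.007 with pins risen into the notches). The cap meets it 8.5 mm below the rim; it pushes back with 5 N at first, 12 N fully down
- carton: cardboard bulb carton, loose, 200 g, 87 (x) by 53 (y), 52 high, orange band. Origin: centre of underside. The bulb's cap and neck hang in a 32 mm round hole in its middle, the flat body's lower edge resting on the top, its width roughly along the carton's x; lift straight up
- candle: candle in a glass, 76 dia, 90 high, behind the work, origin under its middle; leave alone. (Fixed round the work: a monitor 470 mm high, its screen slanting across the desk from about x 0.22, y 0.22 to x 0.66, y -0.22 m, and another 430 mm high whose near left edge is at about x 0.58, y -0.36 m: pass above or in front of them)
Things that resemble listed ones, but are neither listed nor needed, are in the scene too. Leave any turquoise look-alike of the bulb alone.

How it is judged (in metres and radians):
On the way, in this order (a step that is already met when the one before it is completed fails the run):
1. the bulb is lifted clear of its carton in the gripper (height (world z) of bulb above 0.065 m and contact force between the fingers and bulb above 1 N), for 0.1 s.
2. the cap is in the holder, its pins at the bottom of the straight part of the slots, not yet turned (z of bulb in the frame of lamp_mouth below -0.018 m and horizontal distance between bulb and lamp_mouth below 0.004 m and angle between the x axis of bulb and the x axis of lamp, either way round below 0.3 rad), for 0.05 s.
At the end, for the whole second after the job is handed in: The bulb is in the holder, turned a quarter turn (at least 75 degrees) from the entry slots, upright within 6 degrees, and the gripper still grips it and presses it within 2.5 mm of fully down, not risen into the notches; the lamp stands on the desk (z of bulb in the frame of lamp_mouth below -0.018 m and horizontal distance between bulb and lamp_mouth below 0.004 m and value of joint lamp_plunger above 0.0085 m and angle between the x axis of bulb and the x axis of lamp, either way round above 1.3 rad and angle between the z axis of bulb and the z axis of lamp, either way round below 0.1 rad and contact force between the fingers and bulb above 2 N and angle between lamp's own z axis and vertical below 0.05 rad); the arm keeps its last pose, push and grip.
It fails at once if the lamp is pushed more than 30 mm from its place or tipped over 0.2 rad (distance of lamp from where it was at the start of the episode above 0.03 m or angle between lamp's own z axis and vertical above 0.2 rad).
It fails at once if the candle is moved more than 30 mm or tipped (distance of candle from where it was at the start of the episode above 0.03 m or angle between candle's own z axis and vertical above 0.3 rad).
It also fails if it takes over 48 s, if anything falls off the work surface, if the arm or the gripper's body presses on something with over 40 N, if the wrist force passes 120 N, or if a joint passes its speed limit or range.

## Working session

There is one attempt and no reset: what is moved stays moved. The work goes in short steps, Python scripts to look and compute and a tool call to move; the robot and the scene stay as the last step left them, time stands still between calls to the robot, and variables do not carry over. Pictures are saved under pics/ and viewed, at most 10 in all, crops included, and the job is handed in when it is done.

Besides the shell and the picture viewer there is one more tool, called as name(argument=value, ...), one argument or row to a line, values as JSON. apply_moves: Moves the arm, as the interface text tells. Scaled input: -1 to 1 covers 30 cm each way for a shift and 180 degrees each way for a turn. Its arguments: {"type":"object","properties":{"rows":{"type":"array","items":{"type":"object","properties":{"dx":{"type":"number"},"dy":{"type":"number"},"dz":{"type":"number"},"wx":{"type":"number"},"wy":{"type":"number"},"wz":{"type":"number"}}}},"fingers":{"type":"number"},"grip_force":{"type":"number"}},"required":["rows"]}

```bash
ls; mkdir -p pics
python3 - <<'E'
from plant import env
import cv2,numpy as np
for n in ["side","top","wrist"]:
    m=env.camera_model(n); im=env.camera(n)
    cv2.imwrite(f"pics/{n}0.png",im[:,:,::-1]); print(n,m)
print(env.get_obs())
E
```

```text
pics
side {'intrinsics': array([[386.60701322,   0.        , 259.84195651],
       [  0.        , 386.60701322, 192.62549206],
       [  0.        ,   0.        ,   1.        ]]), 'position': array([  349.98544446, -1361.45954488,   605.42831871]), 'attitude': array([-2.08688636,  0.20655016, -0.10358529])}
top {'intrinsics': array([[369.70352862,   0.        , 255.45617256],
       [  0.        , 369.70352862, 192.26107327],
       [  0.        ,   0.        ,   1.        ]]), 'position': array([ 411.57798325, -478.85354821,  993.93748723]), 'attitude': array([-2.18671762,  2.16383863, -0.0910026 ])}
wrist {'intrinsics': array([[297.31863964,   0.        , 251.92122987],
       [  0.        , 297.31863964, 191.30066283],
       [  0.        ,   0.        ,   1.        ]]), 'position': array([ 201.4484715 , -516.36156269,  373.44559414]), 'attitude': array([ 2.27840686, -1.79432109, -0.26608   ])}
{'time': 0.15, 'joint_pos': array([-1.33300695e+00,  8.73364015e-02,  1.75288438e-01,  1.65979554e+00,
        1.80188715e-05,  1.57080618e+00]), 'qd': array([-0.00169143, -0.00149004,  0.00335581, -0.00020393, -0.00051714,
        0.00055075]), 'effort': array([-1.06323721e-03, -5.20763254e+01,  4.65044367e+01,  1.39814161e-02,
        5.97080572e-06, -2.24031720e-05]), 'tcp_pos': array([ 129.51898238, -534.35324471,  238.73023584]), 'orientation': array([-3.11838137e+00, -3.72500337e-01,  1.66958293e-04]), 'ft_force': array([-0.66292642,  0.35865973, -0.4253629 ]), 'moment': array([0.00444996, 0.01573385, 0.03192536]), 'grasp_force': 0.0, 'width': 1.001281643782999}
```

View pics/side0.png

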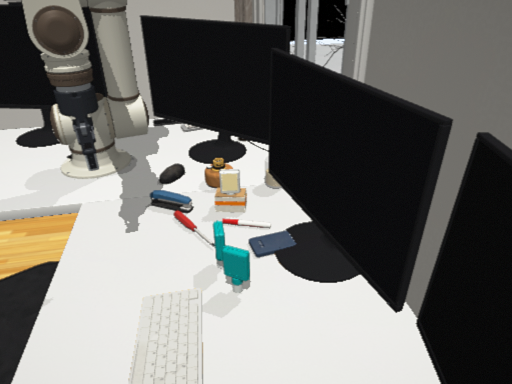

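View pics/top0.png

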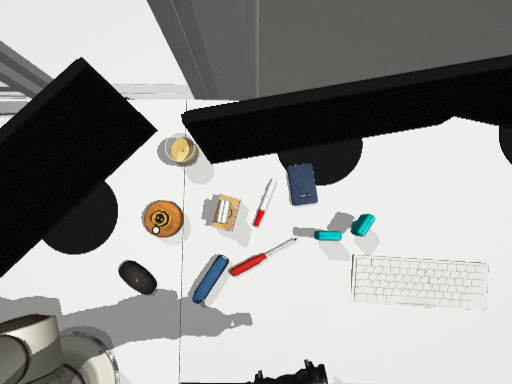

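View pics/wrist0.png

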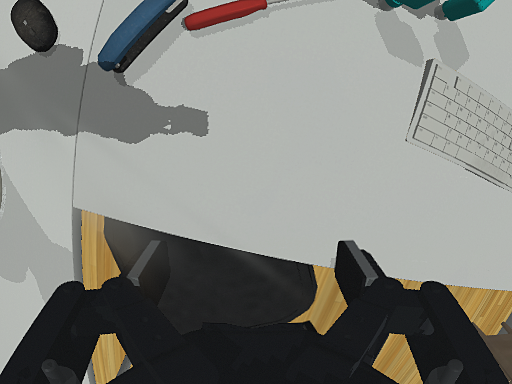

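Top view: lamp at about (163,218) with its switch at (156,230), carton with white bulb at (226,212), candle at (181,148). The look-alikes are turquoise, at right. I'll crop in for detail.

```bash
cat > h.py <<'E'
import numpy as np,cv2
from scipy.spatial.transform import Rotation as R
def ray(m,u,v,z):
    K=m["intrinsics"];d=R.from_rotvec(m["attitude"]).apply([(u-K[0,2])/K[0,0],(v-K[1,2])/K[1,1],1])
    p=m["position"];return p+d*(z-p[2])/d[2]
def wray(m,u,v,z):
    K=m["intrinsics"];a=np.array([u-K[0,2],v-K[1,2]]);r=np.hypot(*a);t=r/K[0,0]
    d=R.from_rotvec(m["attitude"]).apply([*(np.sin(t)*a/max(r,1e-9)),np.cos(t)])
    p=m["position"];return p+d*(z-p[2])/d[2]
E
python3 - <<'E'
from h import *
from plant import env
im=cv2.imread("pics/top0.png"); m=env.camera_model("top")
cv2.imwrite("pics/topc.png",cv2.resize(im[188:248,138:248],None,fx=7,fy=7,interpolation=cv2.INTER_CUBIC))
for n,(u,v,z) in dict(lamp=(161,218.5,80),puck=(163.5,218.5,50),sw=(155.5,230,52),carton=(228,212,52),bulbtop=(223,209,160)).items(): print(n,ray(m,u,v,z).round(1))
E
```

```text
lamp [ 423.8 -242.9   80. ]
puck [ 424.3 -241.6   50. ]
sw [ 395.  -222.7   52. ]
carton [ 442.5 -405.9   52. ]
bulbtop [ 445.6 -402.8  160. ]
```

View pics/topc.png

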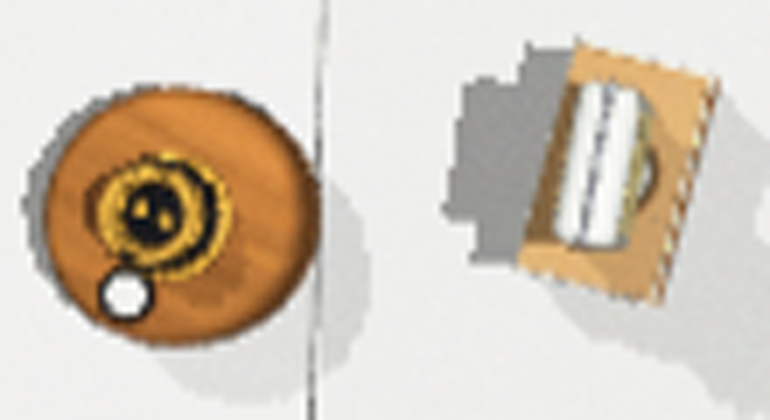

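Run:
```python
from h import *
from plant import env
m=env.camera_model("top")
P=lambda x,y,z: ray(m,138+(x-3)/7,188+(y-3)/7,z)
mo=P(155,212,80); sw=P(127,296,53); pk=P(184,215,50)
print("mouth",mo,"sw",sw,"puck",pk,"yaw",np.degrees(np.arctan2(*(mo-sw)[1::-1])))
a=P(612,85,122);b=P(583,245,122);print("bulb",(a+b)/2,np.linalg.norm(a-b),np.degrees(np.arctan2(*(a-b)[1::-1])),P(597,165,122))
c=[P(575,42,52),P(718,82,52),P(658,300,52),P(520,262,52)];print("carton",np.mean(c,0),np.degrees(np.arctan2(*(c[0]-c[3])[1::-1])),np.degrees(np.arctan2(*(c[1]-c[2])[1::-1])))
o=env.get_obs();print(R.from_rotvec(o["orientation"]).as_matrix().round(3))
mw=env.camera_model("wrist");A=R.from_rotvec(o["orientation"]);print(A.inv().apply(mw["position"]-o["tcp_pos"]),(A.inv()*R.from_rotvec(mw["attitude"])).as_matrix().round(3))
```

```text
mouth [ 425.39684868 -239.69032151   80.        ] sw [ 395.36262457 -223.48684552   53.        ] puck [ 424.87267071 -242.44405694   50.        ] yaw -28.346879352746146
bulb [ 442.20288893 -399.30449029  122.        ] 54.657951723000885 -9.248023959277884 [ 442.1291206  -399.12433701  122.        ]
carton [ 442.44924477 -400.33276955   52.        ] -12.929872955529765 -14.557956067535116
[[ 0.972  0.236 -0.   ]
 [ 0.236 -0.972  0.001]
 [ 0.    -0.001 -1.   ]]
[  74.14593098   -0.67669715 -134.80605347] [[-0.001 -0.957 -0.289]
 [ 1.    -0.001 -0.   ]
 [-0.    -0.289  0.957]]
```

apply_moves(
  rows=[
    {"dx": 0.12, "dy": 0.05, "wz": 0.05},
    {"dx": 0.25, "dy": 0.1, "wz": 0.1},
    {"dx": 0.37, "dy": 0.15, "wz": 0.15},
    {"dx": 0.5, "dy": 0.2, "wz": 0.2},
    {"dx": 0.62, "dy": 0.25, "wz": 0.25},
    {"dx": 0.75, "dy": 0.3, "wz": 0.3},
    {"dx": 0.85, "dy": 0.35, "wz": 0.35},
    {"dx": 0.93, "dy": 0.4, "wz": 0.4},
  ],
  fingers=1,
  grip_force=30,
)

```text
schema error: expected keys dx, dy, dz, wx, wy, wz
```

apply_moves(
  rows=[
    {"dx": 0.02, "dy": 0.01, "wz": 0.06},
    {"dx": 0.04, "dy": 0.02, "wz": 0.12},
    {"dx": 0.06, "dy": 0.03, "wz": 0.18},
    {"dx": 0.08, "dy": 0.04, "wz": 0.24},
    {"dx": 0.1, "dy": 0.05, "wz": 0.3},
    {"dx": 0.113, "dy": 0.05, "wz": 0.36},
    {"dx": 0.113, "dy": 0.05, "wz": 0.42},
    {"dx": 0.113, "dy": 0.05, "wz": 0.473},
  ],
)

```text
schema error: expected keys dx, dy, dz, wx, wy, wz
```

Run:
```python
from h import *
from plant import env
m=env.camera_model("wrist");im=env.camera("wrist");cv2.imwrite("pics/w1.png",im[:,:,::-1]);print(m);o=env.get_obs();print(o["time"],o["tcp_pos"],o["joint_pos"],o["qd"],R.from_rotvec(o["orientation"]).as_matrix().round(3))
import pickle;pickle.dump(m,open("w1.pkl","wb"))
```

```text
{'intrinsics': array([[297.31863964,   0.        , 251.92122987],
       [  0.        , 297.31863964, 191.30066283],
       [  0.        ,   0.        ,   1.        ]]), 'position': array([ 201.45019757, -516.36863585,  373.53825926]), 'attitude': array([ 2.27831349, -1.79429519, -0.26587198])}
0.2 [ 129.52254646 -534.38665198  238.85041313] [-1.33299675e+00  8.72675938e-02  1.75448856e-01  1.65983297e+00
 -1.81330165e-05  1.57082177e+00] [ 0.00096833 -0.00079454  0.00171675  0.00014069  0.00072231  0.00109408] [[ 0.972  0.236 -0.   ]
 [ 0.236 -0.972  0.001]
 [-0.    -0.001 -1.   ]]
```

View pics/w1.png

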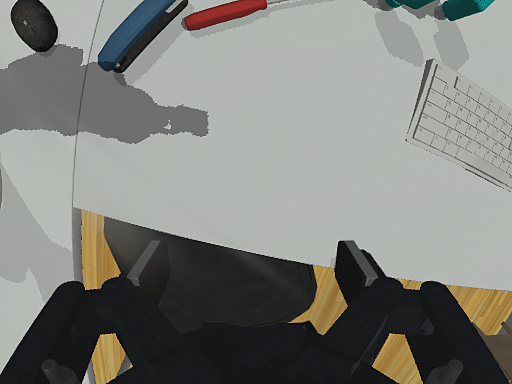

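Moves were refused because all six keys are required, so the picture is unchanged. I'll resend with full rows.

apply_moves(
  rows=[
    {"dx": 0.12, "dy": 0.05, "dz": 0, "wx": 0, "wy": 0, "wz": 0.05},
    {"dx": 0.25, "dy": 0.1, "dz": 0, "wx": 0, "wy": 0, "wz": 0.1},
    {"dx": 0.37, "dy": 0.15, "dz": 0, "wx": 0, "wy": 0, "wz": 0.15},
    {"dx": 0.5, "dy": 0.2, "dz": 0, "wx": 0, "wy": 0, "wz": 0.2},
    {"dx": 0.62, "dy": 0.25, "dz": 0, "wx": 0, "wy": 0, "wz": 0.25},
    {"dx": 0.75, "dy": 0.3, "dz": 0, "wx": 0, "wy": 0, "wz": 0.3},
    {"dx": 0.85, "dy": 0.35, "dz": 0, "wx": 0, "wy": 0, "wz": 0.35},
    {"dx": 0.93, "dy": 0.4, "dz": 0, "wx": 0, "wy": 0, "wz": 0.4},
  ],
  fingers=1,
  grip_force=30,
)

```text
time: 1.2
tcp_pos: [409.7, -413.7, 238.9]
orientation: [-2.298, -2.141, -0.0]
ft_force: [-0.1, 1.0, -1.2]
width: 1.002
grasp_force: 0.0
```

apply_moves(
  rows=[
    {"dx": 0.02, "dy": 0.01, "dz": 0, "wx": 0, "wy": 0, "wz": 0.06},
    {"dx": 0.04, "dy": 0.02, "dz": 0, "wx": 0, "wy": 0, "wz": 0.12},
    {"dx": 0.06, "dy": 0.03, "dz": 0, "wx": 0, "wy": 0, "wz": 0.18},
    {"dx": 0.08, "dy": 0.04, "dz": 0, "wx": 0, "wy": 0, "wz": 0.24},
    {"dx": 0.1, "dy": 0.05, "dz": 0, "wx": 0, "wy": 0, "wz": 0.3},
    {"dx": 0.113, "dy": 0.05, "dz": 0, "wx": 0, "wy": 0, "wz": 0.36},
    {"dx": 0.113, "dy": 0.05, "dz": 0, "wx": 0, "wy": 0, "wz": 0.42},
    {"dx": 0.113, "dy": 0.05, "dz": 0, "wx": 0, "wy": 0, "wz": 0.473},
  ],
)

```text
time: 2.2
tcp_pos: [442.5, -399.4, 239.0]
orientation: [-0.243, -3.132, -0.001]
ft_force: [-1.1, 0.5, 0.9]
width: 1.0
grasp_force: 0.0
```

Run:
```python
from h import *
from plant import env
m=env.camera_model("wrist");im=env.camera("wrist");cv2.imwrite("pics/w2.png",im[:,:,::-1]);o=env.get_obs();print(o["time"],o["tcp_pos"],o["joint_pos"],o["qd"],R.from_rotvec(o["orientation"]).as_matrix().round(3))
import pickle;pickle.dump(m,open("w2.pkl","wb"))
```

```text
2.25 [ 442.44510063 -399.44573841  239.02995387] [-7.34359457e-01  2.00932722e-01  3.02822860e-01  1.67316062e+00
 -1.78622502e-05 -5.87325744e-01] [ 1.44907415e-03  1.93268159e-04 -6.78491050e-04 -2.64766390e-04
  5.41125469e-04  2.81763937e-01] [[-0.989  0.147 -0.   ]
 [ 0.147  0.989  0.   ]
 [ 0.     0.    -1.   ]]
```

View pics/w2.png

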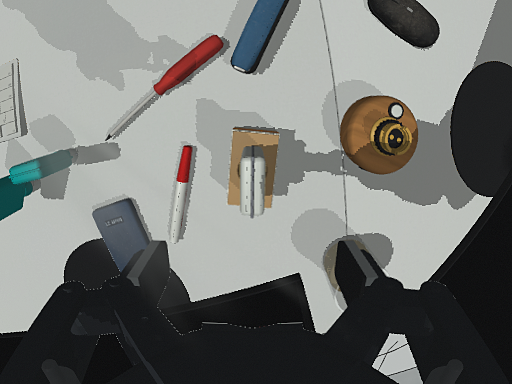

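w2: carton at (254,168) with the bulb (252,185) centred between the fingers. Lamp mouth is at (394,138), switch (397,111). One crop for sub-pixel detail.

Run:
```python
from h import *
im=cv2.imread("pics/w2.png")
f=lambda c:cv2.resize(c,None,fx=4,fy=4,interpolation=cv2.INTER_CUBIC)
cv2.imwrite("pics/w2c.png",np.hstack([f(im[110:240,205:300]),f(im[80:210,335:430])]))
```

```text
(no output)
```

View pics/w2c.png

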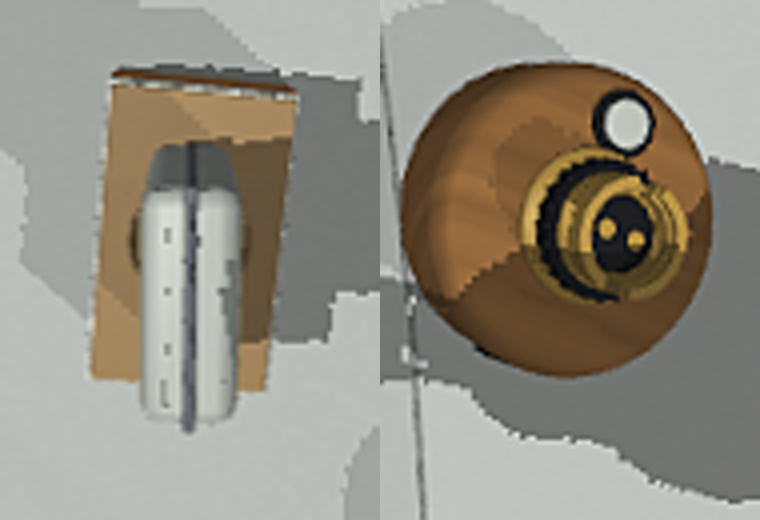

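Run:
```python
from h import *
import pickle;m=pickle.load(open("w2.pkl","rb"))
P=lambda x,y,z: wray(m,205+(x-1.5)/4,110+(y-1.5)/4,z)
Q=lambda x,y,z: wray(m,335+(x-380-1.5)/4,80+(y-1.5)/4,z)
yaw=lambda v:np.degrees(np.arctan2(v[1],v[0]))
a=P(190,188,121);b=P(189,428,121);print("bulb",(a+b)/2,np.linalg.norm(a-b),yaw(b-a))
c=[P(112,84,52),P(297,97,52),P(267,388,52),P(92,379,52)];print("carton",np.mean(c,0),yaw(c[2]-c[1]),yaw(c[3]-c[0]))
print("bore at 80",Q(630,237,80),"plunger@71",Q(622,238,71))
for n,p in dict(l=(577,237),r=(690,237),t=(636,172),b=(632,302)).items(): print(n,Q(*p,80).round(1))
l,r,t,bb=[Q(*p,50) for p in ((403,222),(711,222),(555,63),(565,377))];print("puck",(l+r)/2,(t+bb)/2,np.linalg.norm(l-r),np.linalg.norm(t-bb))
s=Q(624,123,53);print("sw",s); 
for c in ((l+r)/2+[0,0,0],): print(yaw(np.array([((l+r)/2)[0]-s[0],((l+r)/2)[1]-s[1]])))
```

```text
bulb [ 441.95818582 -398.54360183  121.        ] 55.34191782292373 -9.191242142261242
carton [ 441.46924582 -397.81822851   52.        ] -13.646833438484283 -13.76074047773142
bore at 80 [ 423.84418937 -238.00321529   80.        ] plunger@71 [ 425.49645756 -236.0215434    71.        ]
l [ 422.2 -254.2   80. ]
r [ 425.8 -218.7   80. ]
t [ 406.5 -234.8   80. ]
b [ 441.7 -238.4   80. ]
puck [ 422.27972617 -243.9163898    50.        ] [ 422.7068413  -244.90413269   50.        ] 101.42937371327905 92.72434959825972
sw [ 395.17608998 -223.48117757   53.        ]
-37.0150407585466
```

apply_moves(
  rows=[
    {"dx": -0.001, "dy": 0.002, "dz": -0.08, "wx": 0, "wy": 0, "wz": 0},
    {"dx": -0.001, "dy": 0.002, "dz": -0.18, "wx": 0, "wy": 0, "wz": 0},
    {"dx": -0.001, "dy": 0.002, "dz": -0.28, "wx": 0, "wy": 0, "wz": 0},
    {"dx": -0.001, "dy": 0.002, "dz": -0.36, "wx": 0, "wy": 0, "wz": 0},
    {"dx": -0.001, "dy": 0.002, "dz": -0.44, "wx": 0, "wy": 0, "wz": 0},
    {"dx": -0.001, "dy": 0.002, "dz": -0.5, "wx": 0, "wy": 0, "wz": 0},
    {"dx": -0.001, "dy": 0.002, "dz": -0.54, "wx": 0, "wy": 0, "wz": 0},
    {"dx": -0.001, "dy": 0.002, "dz": -0.556, "wx": 0, "wy": 0, "wz": 0},
  ],
)

```text
time: 3.25
tcp_pos: [442.1, -398.8, 72.0]
orientation: [-0.254, -3.131, -0.0]
ft_force: [-0.6, 0.0, 0.2]
width: 1.0
grasp_force: 0.0
```

apply_moves(
  rows=[
    {"dx": 0, "dy": 0, "dz": 0, "wx": 0, "wy": 0, "wz": 0},
    {"dx": 0, "dy": 0, "dz": 0, "wx": 0, "wy": 0, "wz": 0},
    {"dx": 0, "dy": 0, "dz": 0, "wx": 0, "wy": 0, "wz": 0},
    {"dx": 0, "dy": 0, "dz": 0, "wx": 0, "wy": 0, "wz": 0},
    {"dx": 0, "dy": 0, "dz": 0, "wx": 0, "wy": 0, "wz": 0},
    {"dx": 0, "dy": 0, "dz": 0, "wx": 0, "wy": 0, "wz": 0},
    {"dx": 0, "dy": 0, "dz": 0, "wx": 0, "wy": 0, "wz": 0},
    {"dx": 0, "dy": 0, "dz": 0, "wx": 0, "wy": 0, "wz": 0},
  ],
  fingers=-1,
  grip_force=60,
)

```text
time: 4.25
tcp_pos: [442.4, -399.2, 73.1]
orientation: [0.253, 3.131, -0.001]
ft_force: [-0.4, -0.2, 5.5]
width: 0.254
grasp_force: 59.0
```

apply_moves(
  rows=[
    {"dx": 0, "dy": 0, "dz": 0.03, "wx": 0, "wy": 0, "wz": 0},
    {"dx": 0, "dy": 0, "dz": 0.08, "wx": 0, "wy": 0, "wz": 0},
    {"dx": 0, "dy": 0, "dz": 0.15, "wx": 0, "wy": 0, "wz": 0},
    {"dx": 0, "dy": 0, "dz": 0.22, "wx": 0, "wy": 0, "wz": 0},
    {"dx": 0, "dy": 0, "dz": 0.29, "wx": 0, "wy": 0, "wz": 0},
    {"dx": 0, "dy": 0, "dz": 0.35, "wx": 0, "wy": 0, "wz": 0},
    {"dx": 0, "dy": 0, "dz": 0.39, "wx": 0, "wy": 0, "wz": 0},
    {"dx": 0, "dy": 0, "dz": 0.4, "wx": 0, "wy": 0, "wz": 0},
  ],
)

```text
time: 5.25
tcp_pos: [442.4, -399.1, 193.3]
orientation: [0.253, 3.131, -0.001]
ft_force: [0.4, -1.0, -0.8]
width: 0.254
grasp_force: 58.6
```

apply_moves(
  rows=[
    {"dx": 0.01, "dy": 0.04, "dz": 0, "wx": 0, "wy": 0, "wz": -0.015},
    {"dx": 0.03, "dy": 0.11, "dz": 0, "wx": 0, "wy": 0, "wz": -0.04},
    {"dx": 0.05, "dy": 0.19, "dz": 0, "wx": 0, "wy": 0, "wz": -0.065},
    {"dx": 0.07, "dy": 0.27, "dz": 0, "wx": 0, "wy": 0, "wz": -0.09},
    {"dx": 0.09, "dy": 0.34, "dz": 0, "wx": 0, "wy": 0, "wz": -0.11},
    {"dx": 0.1, "dy": 0.39, "dz": 0, "wx": 0, "wy": 0, "wz": -0.125},
    {"dx": 0.107, "dy": 0.417, "dz": 0, "wx": 0, "wy": 0, "wz": -0.133},
    {"dx": 0.107, "dy": 0.417, "dz": 0, "wx": 0, "wy": 0, "wz": -0.133},
  ],
)

```text
time: 6.25
tcp_pos: [474.2, -273.3, 191.9]
orientation: [-0.895, -3.01, -0.0]
ft_force: [0.7, 0.2, -1.4]
width: 0.247
grasp_force: 58.6
```

Run:
```python
from h import *
from plant import env
import pickle
m=env.camera_model("wrist");im=env.camera("wrist")[:,:,::-1];s=env.camera("side")[:,:,::-1];t=env.camera("top")[:,:,::-1]
for n,i in zip("wst",(im,s,t)): cv2.imwrite(f"pics/{n}3.png",i)
o=env.get_obs();print(o["time"],o["tcp_pos"],o["joint_pos"],o["grasp_force"],R.from_rotvec(o["orientation"]).as_matrix().round(3))
pickle.dump((m,o["tcp_pos"],o["orientation"]),open("w3.pkl","wb"))
u,v=251.9,191.3-60
f=lambda c,k:cv2.resize(c,None,fx=k,fy=k,interpolation=cv2.INTER_CUBIC)
a=f(im[60:180,190:310],4)
b=f(s[130:210,190:250],6)
cv2.imwrite("pics/c3.png",np.hstack([a,b[:480,:320]])); print(a.shape,b.shape)
```

```text
6.4 [ 474.08454696 -274.0797405   192.14465018] [-5.24123508e-01  6.88929744e-02  6.55031211e-02  1.56795055e+00
 -1.09732968e-04  5.45677863e-02] 58.600611090660095 [[-0.837  0.547 -0.001]
 [ 0.547  0.837  0.   ]
 [ 0.001 -0.    -1.   ]]
(480, 480, 3) (480, 360, 3)
```

View pics/c3.png

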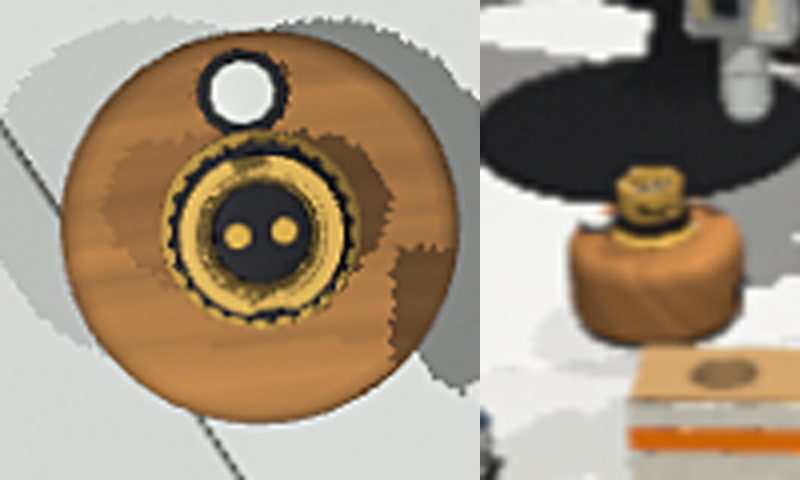

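Clean view: holder rim centred at crop (261.5,232), switch at (242,92). The contact dots (237,237)–(284,231) are at right angles to the switch line.

Run:
```python
from h import *
import pickle;m,t,o=pickle.load(open("w3.pkl","rb"))
Q=lambda x,y,z: wray(m,190+(x-1.5)/4,60+(y-1.5)/4,z)
yaw=lambda v:np.degrees(np.arctan2(v[1],v[0]))
L=[Q(*p,80) for p in ((178,232),(345,232),(261,152),(261,311))]
print([np.linalg.norm(L[0]-L[1]),np.linalg.norm(L[2]-L[3])],"mouth",np.mean(L,0))
pl=[Q(*p,50) for p in ((62,226),(458,226),(260,31),(260,422))];print("puck",np.mean(pl,0),np.linalg.norm(pl[0]-pl[1]),np.linalg.norm(pl[2]-pl[3]))
c=np.mean(L,0);s=Q(242,92,54);d=Q(237,237,71.5);e=Q(284,231,71.5)
print("dots mid",(d+e)/2,"yaw sw",yaw(c-s),yaw(np.mean(pl,0)-s),"dots",yaw(e-d),"tool x yaw",yaw(R.from_rotvec(o).as_matrix()[:,0]),s)
```

```text
[np.float64(34.391131326636646), np.float64(33.106698926336115)] mouth [ 423.49870704 -236.27343869   80.        ]
puck [ 423.40810874 -236.17630529   50.        ] 92.0755079311901 91.97504171552275
dots mid [ 424.18019854 -236.82230424   71.5       ] yaw sw -25.610200926730467 -25.52096111821582 dots 64.25569141726284 tool x yaw 146.8434307467699 [ 395.34800195 -222.77971772   54.        ]
```

Run:
```python
from h import *
from plant import env
ms=env.camera_model("side");mt=env.camera_model("top")
S=lambda x,y,z: ray(ms,190+(x-480-2.5)/6,130+(y-2.5)/6,z)
def pj(m,p):
    K=m["intrinsics"];c=R.from_rotvec(m["attitude"]).inv().apply(np.array(p)-m["position"]);return K[:2,:2]@(c[:2]/c[2])+K[:2,2]
sc=lambda p:(pj(ms,p)-[190,130])*6+[482.5,2.5]
tc=lambda p:(pj(mt,p)-[138,188])*7+3
print("side mouth->crop",sc([423.5,-236.3,80]),"cap end->",sc([474.1,-274,129]),sc([474.1,-274,155]))
print("top mouth->crop",tc([423.5,-236.3,80]),"plunger",tc([423.5,-236.3,71.5]),"sw",tc([395.3,-222.8,54]),"puck edges y",tc([423.5,-188.3,40]),tc([423.5,-284.3,40]),tc([471.5,-236.3,40]),tc([375.5,-236.3,40]))
im=cv2.imread("pics/topc.png");h=cv2.cvtColor(im,cv2.COLOR_BGR2HSV)
mk=((h[:,:,1]>110)&(h[:,:,0]<25)).astype(np.uint8);mk[:,350:]=0
x,y,w,hh=cv2.boundingRect(mk);print("puck bbox",x,x+w,y,y+hh)
g=((h[:,:,0]>17)&(h[:,:,0]<32)&(h[:,:,1]>100)&(h[:,:,2]>150)).astype(np.uint8);g[:,350:]=0
n,l,st,c=cv2.connectedComponentsWithStats(g);print(st[1:][st[1:,4]>200],c[1:][st[1:,4]>200])
```

```text
side mouth->crop [646.6389356  181.99237152] cap end-> [746.47971643 116.66250011] [744.17951176  69.16200343]
top mouth->crop [145.21598818 217.28959613] plunger [151.53814192 217.66927029] sw [124.34580022 296.19345581] puck edges y [ 43.70194879 217.63154743] [304.3222201  220.40383033] [178.20826149  88.82883835] [169.72842611 350.35108842]
puck bbox 45 319 89 344
[[ 154  150   78  130 1949]
 [  97  165  105   99 3836]] [[204.02616727 217.24063622]
 [147.19968717 213.27163712]]
```

apply_moves(
  rows=[
    {"dx": -0.03, "dy": 0.02, "dz": 0, "wx": 0, "wy": 0, "wz": 0.01},
    {"dx": -0.07, "dy": 0.05, "dz": 0, "wx": 0, "wy": 0, "wz": 0.02},
    {"dx": -0.12, "dy": 0.09, "dz": 0, "wx": 0, "wy": 0, "wz": 0.03},
    {"dx": -0.1655, "dy": 0.1217, "dz": 0, "wx": 0, "wy": 0, "wz": 0.0415},
    {"dx": -0.1655, "dy": 0.1217, "dz": -0.05, "wx": 0, "wy": 0, "wz": 0.0415},
    {"dx": -0.1655, "dy": 0.1217, "dz": -0.1, "wx": 0, "wy": 0, "wz": 0.0415},
    {"dx": -0.1655, "dy": 0.1217, "dz": -0.14, "wx": 0, "wy": 0, "wz": 0.0415},
    {"dx": -0.1655, "dy": 0.1217, "dz": -0.152, "wx": 0, "wy": 0, "wz": 0.0415},
  ],
)

```text
time: 7.4
tcp_pos: [424.3, -237.2, 145.3]
orientation: [-0.699, -3.061, -0.001]
ft_force: [0.4, -0.5, -1.3]
width: 0.254
grasp_force: 58.6
```

Run:
```python
from h import *
from plant import env
s=env.camera("side")[:,:,::-1];im=env.camera("wrist")[:,:,::-1];o=env.get_obs();print(o["time"],o["tcp_pos"],o["grasp_force"],o["ft_force"])
cv2.imwrite("pics/s4.png",s);cv2.imwrite("pics/w4.png",im)
cv2.imwrite("pics/c4.png",np.hstack([cv2.resize(s[125:195,190:250],None,fx=8,fy=8,interpolation=cv2.INTER_CUBIC)[:560,:440],cv2.resize(im[190:330,170:340],None,fx=2,fy=4,interpolation=cv2.INTER_CUBIC)]))
```

```text
7.5 [ 424.50572062 -237.30388702  146.22437874] 58.64976704120636 [ 1.24636798  0.23814976 -0.8712365 ]
```

View pics/c4.png

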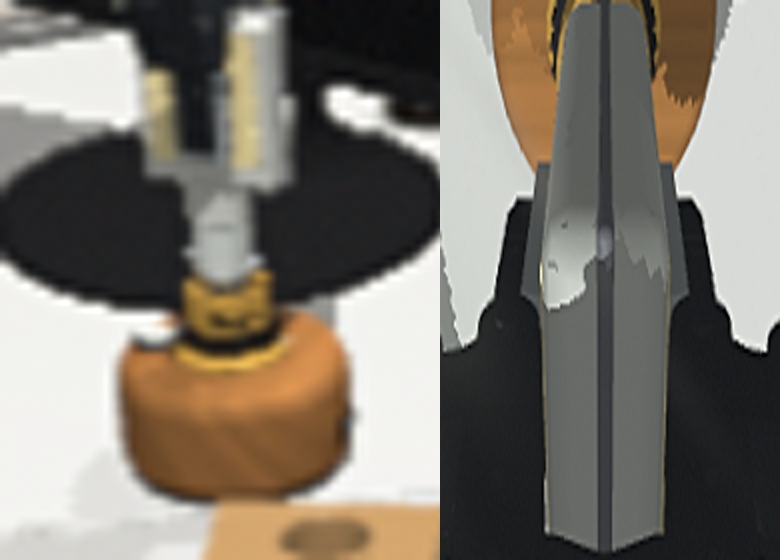

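Side crop: the cap centre (~222) sits slightly left of the holder centre (~228). Wrist view shows it centred sideways. I'll quantify this with edge profiles.

Run:
```python
from h import *
from plant import env
s=cv2.imread("pics/s4.png");ms=env.camera_model("side")
hs=cv2.cvtColor(s,cv2.COLOR_BGR2HSV)
for r in range(149,168): print(r,' '.join(f"{a}/{b}" for a,b in zip(hs[r,208:230,2],hs[r,208:230,1])))
A=R.from_rotvec(ms["attitude"]).as_matrix();print("right",A[:,0].round(3),"down",A[:,1].round(3))
def pj(m,p):
    K=m["intrinsics"];c=R.from_rotvec(m["attitude"]).inv().apply(np.array(p)-m["position"]);return K[:2,:2]@(c[:2]/c[2])+K[:2,2]
for z in(59.5,80,84,92,110): print(z,pj(ms,[424.5,-237.3,z]))
```

```text
149 33/15 33/8 33/23 31/16 43/6 102/8 119/9 119/9 128/12 156/11 145/11 144/11 127/12 75/7 57/4 66/4 49/5 36/14 34/8 36/14 36/14 35/7
150 35/15 34/15 35/22 35/22 44/6 102/10 119/11 125/8 158/11 177/10 172/10 164/12 133/10 76/10 38/13 35/22 33/8 34/23 35/15 35/15 36/14 35/22
151 35/22 35/22 36/21 33/23 43/6 99/10 124/10 154/8 174/10 179/10 177/12 166/11 140/11 84/9 38/13 34/8 34/8 35/15 35/15 35/15 36/14 36/14
152 34/15 34/15 36/14 35/15 34/15 64/8 136/9 174/9 178/10 176/9 176/9 168/11 139/11 83/9 39/20 33/8 35/7 36/7 35/15 35/15 36/14 34/23
153 35/15 36/21 36/14 34/30 32/8 49/10 128/8 160/6 158/8 154/10 153/10 159/6 149/9 96/8 40/6 33/8 35/15 35/7 36/21 35/7 35/15 34/8
154 34/8 36/14 35/7 35/22 32/16 50/5 131/6 168/6 177/7 180/9 176/7 169/8 154/8 98/8 39/0 33/8 35/7 34/8 36/7 35/7 35/15 36/14
155 35/15 35/7 35/15 34/15 34/15 62/4 133/4 169/6 182/6 186/8 183/8 171/7 154/8 97/8 39/13 33/15 35/15 35/7 35/15 36/21 35/15 35/15
156 35/7 37/21 35/15 34/8 51/5 129/6 160/5 172/6 183/7 185/7 182/7 170/6 152/7 109/5 56/9 33/8 34/8 35/15 36/14 35/7 34/8 34/15
157 36/21 34/8 35/15 34/23 36/14 75/3
[... 1162 characters left out ...]

165 245/4 240/24 222/69 170/102 108/85 89/100 129/162 142/165 102/160 68/146 80/153 88/151 85/150 140/164 140/162 88/145 46/105 102/158 168/159 197/159 199/156 194/146
166 244/5 245/7 241/10 182/21 89/20 44/46 74/138 120/162 132/160 129/160 127/163 113/153 93/143 85/147 70/138 38/94 52/123 141/152 189/156 199/159 197/162 199/161
167 173/7 189/9 164/9 110/21 66/77 36/99 27/38 51/130 65/133 65/137 65/133 56/105 44/87 26/49 21/24 33/100 98/135 182/116 204/139 199/159 201/160 205/163
right [ 0.982 -0.19  -0.011] down [-0.105 -0.49  -0.865]
59.5 [218.12007445 165.81134584]
80 [217.70038094 160.01802143]
84 [217.61767217 158.87633415]
92 [217.45144331 156.58176051]
110 [217.0734244  151.36369996]
```

Edge fits give cap centre 217.2 and holder centre 217.7 px, against 217.4 and 217.8 predicted, so it is aligned to about 0.5 mm. Next, a gentle descent.

apply_moves(
  rows=[
    {"dx": 0, "dy": 0, "dz": -0.007, "wx": 0, "wy": 0, "wz": 0},
    {"dx": 0, "dy": 0, "dz": -0.014, "wx": 0, "wy": 0, "wz": 0},
    {"dx": 0, "dy": 0, "dz": -0.021, "wx": 0, "wy": 0, "wz": 0},
    {"dx": 0, "dy": 0, "dz": -0.028, "wx": 0, "wy": 0, "wz": 0},
    {"dx": 0, "dy": 0, "dz": -0.034, "wx": 0, "wy": 0, "wz": 0},
    {"dx": 0, "dy": 0, "dz": -0.04, "wx": 0, "wy": 0, "wz": 0},
    {"dx": 0, "dy": 0, "dz": -0.045, "wx": 0, "wy": 0, "wz": 0},
    {"dx": 0, "dy": 0, "dz": -0.045, "wx": 0, "wy": 0, "wz": 0},
  ],
)

```text
time: 8.5
tcp_pos: [424.7, -237.4, 133.8]
orientation: [0.699, 3.062, -0.0]
ft_force: [-0.6, 1.0, 3.8]
width: 0.253
grasp_force: 59.1
```

apply_moves(
  rows=[
    {"dx": 0, "dy": 0, "dz": -0.005, "wx": 0, "wy": 0, "wz": 0},
    {"dx": 0, "dy": 0, "dz": -0.01, "wx": 0, "wy": 0, "wz": 0},
    {"dx": 0, "dy": 0, "dz": -0.015, "wx": 0, "wy": 0, "wz": 0},
    {"dx": 0, "dy": 0, "dz": -0.02, "wx": 0, "wy": 0, "wz": 0},
    {"dx": 0, "dy": 0, "dz": -0.025, "wx": 0, "wy": 0, "wz": 0},
    {"dx": 0, "dy": 0, "dz": -0.03, "wx": 0, "wy": 0, "wz": 0},
    {"dx": 0, "dy": 0, "dz": -0.034, "wx": 0, "wy": 0, "wz": 0},
    {"dx": 0, "dy": 0, "dz": -0.034, "wx": 0, "wy": 0, "wz": 0},
  ],
)

```text
time: 9.5
tcp_pos: [424.8, -237.4, 124.1]
orientation: [0.699, 3.062, -0.001]
ft_force: [-2.1, 1.1, 10.6]
width: 0.25
grasp_force: 59.8
```

apply_moves(
  rows=[
    {"dx": 0, "dy": 0, "dz": -0.002, "wx": 0, "wy": 0, "wz": 0},
    {"dx": 0, "dy": 0, "dz": -0.004, "wx": 0, "wy": 0, "wz": 0},
    {"dx": 0, "dy": 0, "dz": -0.006, "wx": 0, "wy": 0, "wz": 0},
    {"dx": 0, "dy": 0, "dz": -0.008, "wx": 0, "wy": 0, "wz": 0},
    {"dx": 0, "dy": 0, "dz": -0.01, "wx": 0, "wy": 0, "wz": 0},
    {"dx": 0, "dy": 0, "dz": -0.01, "wx": 0, "wy": 0, "wz": 0},
    {"dx": 0, "dy": 0, "dz": -0.01, "wx": 0, "wy": 0, "wz": 0},
    {"dx": 0, "dy": 0, "dz": -0.01, "wx": 0, "wy": 0, "wz": 0},
  ],
)

```text
time: 10.5
tcp_pos: [424.8, -237.4, 121.9]
orientation: [0.698, 3.061, -0.001]
ft_force: [-4.6, 2.4, 15.7]
width: 0.252
grasp_force: 60.8
```

apply_moves(
  rows=[
    {"dx": -0.001, "dy": 0.0005, "dz": -0.001, "wx": 0, "wy": 0, "wz": 0},
    {"dx": -0.002, "dy": 0.001, "dz": -0.002, "wx": 0, "wy": 0, "wz": 0},
    {"dx": -0.002, "dy": 0.001, "dz": -0.003, "wx": 0, "wy": 0, "wz": 0},
    {"dx": -0.002, "dy": 0.001, "dz": -0.004, "wx": 0, "wy": 0, "wz": 0},
    {"dx": -0.002, "dy": 0.001, "dz": -0.004, "wx": 0, "wy": 0, "wz": 0},
    {"dx": -0.002, "dy": 0.001, "dz": -0.004, "wx": 0, "wy": 0, "wz": 0},
    {"dx": -0.002, "dy": 0.001, "dz": -0.004, "wx": 0, "wy": 0, "wz": 0},
    {"dx": -0.002, "dy": 0.001, "dz": -0.004, "wx": 0, "wy": 0, "wz": 0},
  ],
)

```text
time: 11.5
tcp_pos: [424.7, -237.4, 121.6]
orientation: [0.698, 3.059, -0.002]
ft_force: [-4.4, 1.7, 20.7]
width: 0.249
grasp_force: 61.3
```

apply_moves(
  rows=[
    {"dx": 0, "dy": 0, "dz": 0, "wx": 0, "wy": 0, "wz": -0.03},
    {"dx": 0, "dy": 0, "dz": 0, "wx": 0, "wy": 0, "wz": -0.065},
    {"dx": 0, "dy": 0, "dz": 0, "wx": 0, "wy": 0, "wz": -0.1},
    {"dx": 0, "dy": 0, "dz": 0, "wx": 0, "wy": 0, "wz": -0.135},
    {"dx": 0, "dy": 0, "dz": 0, "wx": 0, "wy": 0, "wz": -0.17},
    {"dx": 0, "dy": 0, "dz": 0, "wx": 0, "wy": 0, "wz": -0.205},
    {"dx": 0, "dy": 0, "dz": 0, "wx": 0, "wy": 0, "wz": -0.24},
    {"dx": 0, "dy": 0, "dz": 0, "wx": 0, "wy": 0, "wz": -0.26},
  ],
  grip_force=90,
)

```text
time: 12.5
tcp_pos: [425.3, -237.8, 121.8]
orientation: [1.858, 2.527, 0.001]
ft_force: [-2.4, 0.4, 19.5]
width: 0.245
grasp_force: 87.5
```

Run:
```python
from h import *
from plant import env
o=env.get_obs();print(o["tcp_pos"],o["ft_force"],o["moment"],o["joint_pos"],R.from_rotvec(o["orientation"]).as_matrix().round(3).tolist())
```

```text
[ 425.27367771 -237.84234396  121.77841786] [-2.4243916   0.44386802 19.46324064] [0.03380813 0.49995    0.03696382] [-5.09747546e-01 -8.04658661e-02 -2.18576667e-01  1.42745918e+00
 -3.23748312e-04  7.58412424e-01] [[-0.298, 0.955, 0.004], [0.955, 0.298, -0.003], [-0.004, 0.003, -1.0]]
```

apply_moves(
  rows=[
    {"dx": 0, "dy": 0, "dz": 0, "wx": 0, "wy": 0, "wz": -0.03},
    {"dx": 0, "dy": 0, "dz": 0, "wx": 0, "wy": 0, "wz": -0.065},
    {"dx": 0, "dy": 0, "dz": 0, "wx": 0, "wy": 0, "wz": -0.1},
    {"dx": 0, "dy": 0, "dz": 0, "wx": 0, "wy": 0, "wz": -0.135},
    {"dx": 0, "dy": 0, "dz": 0, "wx": 0, "wy": 0, "wz": -0.17},
    {"dx": 0, "dy": 0, "dz": 0, "wx": 0, "wy": 0, "wz": -0.205},
    {"dx": 0, "dy": 0, "dz": 0, "wx": 0, "wy": 0, "wz": -0.235},
    {"dx": 0, "dy": 0, "dz": 0, "wx": 0, "wy": 0, "wz": -0.25},
  ],
)

```text
time: 13.5
tcp_pos: [424.7, -237.6, 121.6]
orientation: [2.685, 1.625, 0.003]
ft_force: [-5.0, 1.0, 20.9]
width: 0.247
grasp_force: 87.7
```

apply_moves(
  rows=[
    {"dx": 0, "dy": 0, "dz": 0, "wx": 0, "wy": 0, "wz": 0},
    {"dx": 0, "dy": 0, "dz": 0, "wx": 0, "wy": 0, "wz": 0},
    {"dx": 0, "dy": 0, "dz": 0, "wx": 0, "wy": 0, "wz": 0},
    {"dx": 0, "dy": 0, "dz": 0, "wx": 0, "wy": 0, "wz": 0},
    {"dx": 0, "dy": 0, "dz": 0, "wx": 0, "wy": 0, "wz": 0},
    {"dx": 0, "dy": 0, "dz": 0, "wx": 0, "wy": 0, "wz": 0},
    {"dx": 0, "dy": 0, "dz": 0, "wx": 0, "wy": 0, "wz": 0},
    {"dx": 0, "dy": 0, "dz": 0, "wx": 0, "wy": 0, "wz": 0},
  ],
)

```text
time: 14.5
tcp_pos: [424.7, -237.6, 121.6]
orientation: [2.683, 1.628, 0.003]
ft_force: [-4.0, 1.0, 20.5]
width: 0.245
grasp_force: 87.8
```

Run:
```python
from h import *
from plant import env
o=env.get_obs();A=R.from_rotvec(o["orientation"]).as_matrix();print(o["time"],o["tcp_pos"],o["ft_force"],o["moment"],o["grasp_force"],np.degrees(np.arctan2(A[1,0],A[0,0])),A[:,2])
m=env.camera_model("wrist");im=env.camera("wrist")[:,:,::-1];s=env.camera("side")[:,:,::-1]
a=cv2.resize(s[110:200,180:270],None,fx=5,fy=5,interpolation=cv2.INTER_CUBIC)[:384]
cv2.imwrite("pics/c5.png",np.hstack([im[:, 100:420],a]))
```

```text
14.5 [ 424.71669215 -237.59054774  121.62011923] [-3.9727228   0.95807661 20.46206966] [ 0.47625274  1.11564456 -0.02698364] 87.75828838348389 62.48566000761281 [ 0.00321681 -0.00212711 -0.99999256]
```

View pics/c5.png

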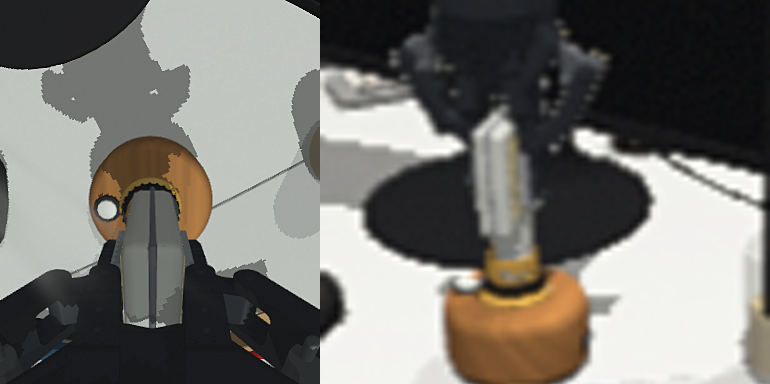

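The bulb sits in the holder, with the switch now at 90° to it: (106,208) against the lamp axis at (151,~200). Quick check of lamp position and turn.

Run:
```python
from h import *
from plant import env
m=env.camera_model("wrist");s=wray(m,206,208,54);l=wray(m,190,190,40);r=wray(m,312,190,40)
d=np.array([424.7,-237.6])-s[:2];print(s,np.degrees(np.arctan2(d[1],d[0])),(l+r)/2)
```

```text
[ 395.45455743 -221.57627921   54.        ] -28.71854994345798 [ 428.9870448  -228.36887217   40.        ]
```

```bash
python3 -c "
from plant import env
print(env.job_done())"
```

```text
the job is handed in; nothing more can be done
None
```

The bulb is in the lampholder, pressed fully down against the spring (about 20 N) and turned about 90° clockwise, still gripped. By my measurements the lamp has not shifted, and the arm never went near the candle. The job is handed in; it returned no verdict.

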